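# Log the seals on the reader and park them

## Task

Take stock of the seals in the terracotta dishes, in this order, passing over any that is missing: lead bulla, brass die, iron weight. For each, slide its dish onto the blue reader pad so that it stands wholly on it, press the recorder's red plunger fully down to its stop, hold it there for a second and let it spring up, and then slide the dish off onto the green mat. At the end every dish stands wholly on the mat; slide the dishes without lifting or tipping them, and leave everything else where it is.

Things in the scene. Friction and masses are not known exactly. Their poses are not given: they have to be found in the camera images.
- dish_lead: round terracotta dish, 80 mm diameter, wall upright and 26 mm high, about 0.4 kg, loose on the shelf; fixed in its middle is a flat grey lead bulla with a cross on it; 34 mm high in all. Origin: centre of the underside, z up. None throughout if absent in this run.
- dish_brass: round terracotta dish, 80 mm diameter, wall upright and 26 mm high, about 0.4 kg, loose on the shelf; fixed in its middle is a golden brass seal die with a thin stem and ring loop; 62 mm high in all. Origin: centre of the underside, z up. None throughout if absent in this run.
- dish_iron: round terracotta dish, 80 mm diameter, wall upright and 26 mm high, about 0.4 kg, loose on the shelf; fixed in its middle is a black cylindrical iron weight with a small knob; 62 mm high in all. Origin: centre of the underside, z up. None throughout if absent in this run.
- pad: round blue reader pad with a black rim, 108 mm diameter, set flush with the shelf (no step to slide over). Origin: its centre on the surface.
- mat: green parking mat with a white border, 420 mm along its own y and 150 mm along its own x, flush with the shelf (no step to slide over). Origin: its centre on the surface.
- recorder: grey recorder box, fixed, 90 x 76 mm and 38 mm high, with the red plunger standing up in its middle. Origin: centre of its underside.
- plunger (a joint): travel of the red spring plunger, 0 = up, 0.012 m = down at its stop; it takes 5 N to start moving and 10 N at the stop, and springs back up when released.
- plunger_top (a point): centre of the top of the red mushroom head, 44 mm diameter; 66 mm above the shelf when up, 54 mm at the stop; presses straight down and moves with the head.
- tamp: bystander: turned wooden tamp standing on end, 52 mm diameter, 66 mm high
- tin: bystander: round aluminium tin, 68 mm diameter, 58 mm high
- stone: bystander: flat grey sharpening stone, 50 x 110 x 25 mm, on the left
- ingot: bystander: small copper bar, 40 x 70 x 20 mm, beyond the pad
- tag_box: bystander: cardboard box 120 x 90 x 50 mm

How it is judged:
On the way, in this order (a step that is already met when the one before it is completed fails the run):
1. the lead bulla's dish stands wholly on the reader pad while the plunger is held down at its stop (horizontal distance between dish_lead and pad below 0.016 m and height (world z) of dish_lead below 0.003 m and z of dish_lead in the frame of plunger_top above -0.0555 m), for 0.4 s.
2. the brass seal die's dish stands wholly on the reader pad while the plunger is held down at its stop (horizontal distance between dish_brass and pad below 0.016 m and height (world z) of dish_brass below 0.003 m and z of dish_brass in the frame of plunger_top above -0.0555 m), for 0.4 s.
3. the black iron weight's dish stands wholly on the reader pad while the plunger is held down at its stop (horizontal distance between dish_iron and pad below 0.016 m and height (world z) of dish_iron below 0.003 m and z of dish_iron in the frame of plunger_top above -0.0555 m), for 0.4 s.
At the end, for the whole second after the job is handed in: Every dish present stands upright and at rest wholly on the green mat (centre within 38 mm of the mat's centre across it and 173 mm along it), the plunger is up, and each was recorded, in order, with its centre within 16 mm of the pad's centre and the plunger within 1.5 mm of its stop for 0.4 s (x of dish_lead in the frame of mat between -0.038 and 0.038 m and y of dish_lead in the frame of mat between -0.173 and 0.173 m and height (world z) of each of dish_lead, dish_brass, dish_iron below 0.006 m and angle between each of dish_lead, dish_brass, dish_iron's own z axis and vertical below 0.1 rad and linear speed of each of dish_lead, dish_brass, dish_iron below 0.02 m/s and x of dish_brass in the frame of mat between -0.038 and 0.038 m and y of dish_brass in the frame of mat between -0.173 and 0.173 m and x of dish_iron in the frame of mat between -0.038 and 0.038 m and y of dish_iron in the frame of mat between -0.173 and 0.173 m and value of joint plunger below 0.002 m); the robot touches nothing.
It fails at once if the lead bulla's dish is lifted off the shelf (over 30 mm) or tipped (over 0.4 rad) (height (world z) of dish_lead above 0.03 m or angle between dish_lead's own z axis and vertical above 0.4 rad).
It fails at once if the brass seal die's dish is lifted off the shelf (over 30 mm) or tipped (over 0.4 rad) (height (world z) of dish_brass above 0.03 m or angle between dish_brass's own z axis and vertical above 0.4 rad).
It fails at once if the black iron weight's dish is lifted off the shelf (over 30 mm) or tipped (over 0.4 rad) (height (world z) of dish_iron above 0.03 m or angle between dish_iron's own z axis and vertical above 0.4 rad).
It fails at once if a bystander is moved by more than 30 mm (distance of any of tamp, tin, stone, ingot, tag_box from where it was at the start of the episode above 0.03 m).
Of dish_lead, dish_brass, dish_iron only 2 to 3 are there at a start; the rules pass over those that are not, and their reading is None.
At some moment in a run one of dish_lead, dish_brass, dish_iron may be knocked a few centimetres aside while the robot is not near it.
It also fails if it takes over 210 s, if anything falls off the work surface, if the arm or the gripper's body presses on something with over 40 N, if the wrist force passes 120 N, or if a joint passes its speed limit or range.

## Robot

A 6-joint arm with a two-finger parallel gripper is mounted at the origin on the work surface. World frame = base frame: x ahead of the robot, y to its left, z up, the work surface at z = 0. Lengths are in m, angles in rad, forces in N, time in s.
With the tool pointing down it reaches from about 0.375 to 0.975 m from the base axis. Payload 3.8 kg.
Tool frame: the origin (TCP) lies between the finger pads; the fingertips stand 14 mm ahead of it and the grasp point (between the pads) lies 5 mm behind it; y points along the fingers, x is the direction in which the jaws open and shut, and the axes are right-handed (so a half turn about y gives the same grasp; the last joint's range is limited). The gripper opens to 88 mm and grips with 3 to 60 N. Pads are 18 mm wide; open, the fingers measure 123 mm over their backs; the gripper's body (75 mm by 187 mm) begins 45 mm behind the grasp point.
Start: joints at [-1.355, 0.264, 1.604, -0, 1.274, -0.037], TCP at [0.169, -0.654, 0.253] pointing down, gripper open.
Joint ranges: [-2.63, 2.63], [-0.94, 2.18], [0.31, 2.57], [-1.31, 4.45], [0, 2.66], [-2.55, 2.55]. Speed limits (rad/s): [2.57, 2.57, 3.14, 3.14, 3.14, 3.14].

## Interface

Orientations are given as a rotation vector (axis times angle).
In Python, from station import arm gives the robot as it stands. The module is installed in compiled form; this text tells all that it offers.
- The arm moves only by the tool step_arm, never from a script. Its argument "increments" is a list of rows, each an object with "gripper": the opening, from 0 (shut) to 1 (fully open); "dp": the shift along the tool's x, y, z in cm, a list of three; "twist": the turn, a rotation vector about the tool's x, y, z in units of 5 degrees (1.0 is 5 degrees), a list of three. In form: [{"gripper": gripper, "dp": [x, y, z], "twist": [rx, ry, rz]}, ...]. A call has 1 to 12 rows; each row is the pose to reach, as a shift and turn from the pose measured when the call began, along the tool's axes at that moment; what a row does not reach only later rows make up. A row lasts 1/8 s, in which the tool goes at most 62.5 mm and 10.7 degrees, less where a joint would pass 70% of its speed; a pose out of reach is approached as far as the arm can. A call with a gripper value outside its range is refused whole. The fingers move at their own pace and stop on an object; "force" is the grip in N (left out, the last holds). Time passes only in rows, so rows that repeat a pose let the fingers close. It gives the time, the measured TCP pose, the force and the opening at its end, in the units of the state.
- arm.get_obs(): the state, without advancing time (a new reading comes with each control period).
- arm.snapshot(name): name is "side" or "top" or "wrist"; returns a dict with "pixels" (384x512x3 uint8, blue, green, red), "depth" (384x512 float32, m along the optical axis (not along the pixel's ray), 0 where there is no reading), "vfov" (degrees; the focal length in pixels is half the picture's height over the tangent of half this angle, whatever the lens; pixels are square), "cx", "cy" (the principal point, pixels), "origin" and "orientation" of the camera in the world; the wrist camera has in their place "hand_eye" (4x4, takes a point from camera to tool coordinates, whose origin is the TCP and whose axes are the tool frame's). Camera axes: x right, y down, z forward; pixel columns grow to the right and rows downward; lengths in m; the calibration is good to about 2 mm. A picture is of the moment at which its call begins: read the wrist's pose just before it.
- arm.sign_off(): hands the job in, once; it reports no verdict.
The state is a dict: "t": time; "joint_pos": joint angles; "joint_vel": joint speeds; "joint_efforts": joint torques, N m; "tcp_pos": TCP position; "orientation": TCP orientation; "ft_force": force on the tool from outside, world axes, zero at the start; "moment": the same for the moment, N m; "grip_width": finger opening in m.
Only numpy, scipy, OpenCV 4.12 (cv2) and the standard library are available. Lean on these libraries where they do the work, as an engineer would, in place of code of your own. Each camera call takes 0.05 s, during which the arm holds its last target.

## Working session

There is one attempt and no reset: what is moved stays moved. The work goes in short steps, Python scripts to look and compute and a tool call to move; the robot and the scene stay as the last step left them, time stands still between calls to the robot, and variables do not carry over. Pictures are saved under pics/ and viewed, and the job is handed in when it is done.

Besides the shell and the picture viewer there is one more tool, called after "Emit:" in YAML: its name, and indented under it one key for each argument. step_arm: Moves the arm, as the interface text tells. Its arguments: {"type":"object","properties":{"increments":{"type":"array"},"force":{"type":"number"}},"required":["increments"]}

```bash
mkdir -p pics
cat > h.py <<'E'
import numpy as np, cv2
from station import arm
from scipy.spatial.transform import Rotation as R
def snap(name,fn=None):
    o=arm.get_obs(); s=arm.snapshot(name)
    if fn: cv2.imwrite('pics/'+fn,np.ascontiguousarray(s['pixels']))
    if name=='wrist':
        T=np.eye(4);T[:3,:3]=R.from_rotvec(o['orientation']).as_matrix();T[:3,3]=o['tcp_pos']
        s['T']=T@np.array(s['hand_eye'])
    else:
        q=np.array(s['orientation']);T=np.eye(4)
        T[:3,:3]=(R.from_rotvec(q).as_matrix() if q.shape==(3,) else q if q.shape==(3,3) else R.from_quat(q).as_matrix());T[:3,3]=s['origin'];s['T']=T
    return s
def cloud(s):
    d=s['depth'];h,w=d.shape;f=h/2/np.tan(np.radians(s['vfov'])/2)
    v,u=np.mgrid[:h,:w]
    P=np.stack([(u-s['cx'])/f*d,(v-s['cy'])/f*d,d],-1)
    W=P@s['T'][:3,:3].T+s['T'][:3,3]
    W[d<=0]=np.nan
    return W
E
python3 - <<'E'
from h import *
o=arm.get_obs();print(o)
for n in('side','top','wrist'):
    s=snap(n,n+'0.png');print(n,{k:v for k,v in s.items() if k not in('pixels','depth')})
    W=cloud(s);print(W[::96,::128].round(3).tolist())
E
```

```text
{'t': 0.0, 'joint_pos': array([-1.35491328e+00,  2.64733306e-01,  1.60539466e+00,  9.40616309e-06,
        1.27369508e+00, -3.69172414e-02]), 'joint_vel': array([ 0.00049031,  0.00186365, -0.00070218,  0.0012003 ,  0.0019975 ,
       -0.00103506]), 'joint_efforts': array([-3.63893581e-03, -5.02120650e+01, -3.56879067e+01,  7.25651532e-02,
        2.95474275e-02, -1.68984734e-04]), 'tcp_pos': array([ 0.16866999, -0.65287235,  0.25139019]), 'orientation': array([-1.31675697,  1.02218151, -1.0193376 ]), 'ft_force': array([-0.1614371 , -0.17456235, -0.20263774]), 'moment': array([ 0.01072629, -0.01067246, -0.00128225]), 'grip_width': 0.0880683353541868}
side {'vfov': 42.157852818886795, 'cx': 257.13058884250654, 'cy': 194.05436964134296, 'origin': array([0.11936281, 1.23754374, 1.06367148]), 'orientation': array([-0.47743341,  2.63415445, -1.33336852]), 'T': array([[-0.93796639, -0.21261329,  0.27388802,  0.11936281],
       [-0.34660466,  0.55404834, -0.7568987 ,  1.23754374],
       [ 0.00917952, -0.8048764 , -0.59337148,  1.06367148],
       [ 0.        ,  0.        ,  0.        ,  1.
[... 1630 characters left out ...]
  0.00000000e+00,  0.00000000e+00,
         1.00000000e+00]]), 'T': array([[ 0.24945614, -0.92765262, -0.27790691,  0.23993024],
       [-0.96838235, -0.23976061, -0.06892367, -0.63365397],
       [-0.00269391,  0.28631358, -0.95813218,  0.38420346],
       [ 0.        ,  0.        ,  0.        ,  1.        ]])}
[[[0.262, -0.351, 0.002], [0.295, -0.477, -0.0], [0.328, -0.605, 0.001], [0.36, -0.732, 0.002]], [[0.165, -0.353, 0.001], [0.201, -0.491, 0.001], [0.236, -0.628, 0.0], [0.272, -0.766, -0.001]], [[0.051, -0.357, 0.0], [0.091, -0.507, 0.002], [0.129, -0.656, 0.001], [0.167, -0.805, 0.001]], [[0.187, -0.589, 0.321], [0.165, -0.605, 0.282], [0.001, -0.688, 0.001], [0.186, -0.693, 0.28]]]
```

View pics/top0.png

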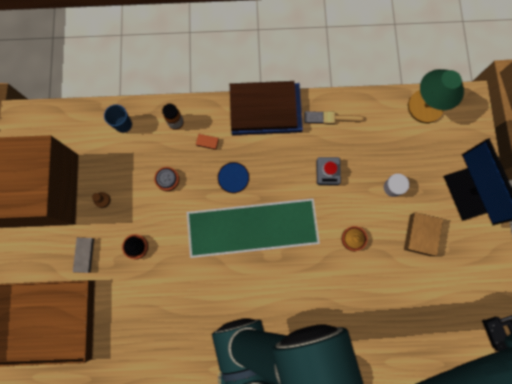

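View pics/side0.png

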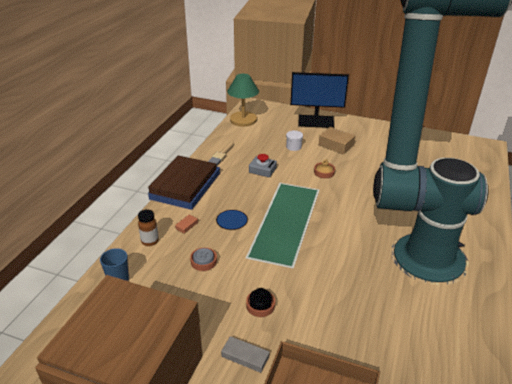

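Run:
```python
from h import *
o=arm.get_obs();print(R.from_rotvec(o['orientation']).as_matrix().round(3))
```

```text
[[ 0.25  -0.     0.968]
 [-0.968  0.002  0.25 ]
 [-0.002 -1.     0.   ]]
```

```bash
cat >> h.py <<'E'
def locate(s=None):
    s=s or snap('top'); W=cloud(s); hsv=cv2.cvtColor(np.ascontiguousarray(s['pixels']),cv2.COLOR_BGR2HSV)
    return s,W,hsv
def circ(W,m):
    # rim fit: points with z in band
    p=W[m][:,:2]; A=np.c_[2*p,np.ones(len(p))]; x=np.linalg.lstsq(A,(p**2).sum(1),rcond=None)[0]
    return x[:2],np.sqrt(x[2]+x[0]**2+x[1]**2),len(p)
def near(W,c,r,z0,z1):
    return (np.hypot(W[...,0]-c[0],W[...,1]-c[1])<r)&(W[...,2]>z0)&(W[...,2]<z1)
E
python3 - <<'E'
from h import *
for n,px in (('top',dict(lead=(167,180),pad=(234,178),mat=(253,228),brass=(354,238),iron=(135,246),rec=(329,170),tin=(398,183),tag=(427,231),tamp=(101,199),ingot=(208,142),stone=(84,254))),('side',dict(lead=(204,257),pad=(232,219),brass=(325,168),iron=(260,300),rec=(263,158)))):
    s,W,hsv=locate(snap(n))
    for k,(u,v) in px.items():
        print(n,k,W[v,u].round(3),hsv[v,u])
    for k in('lead','brass','iron'):
        c=W[px[k][1],px[k][0]]
        m=near(W,c,.06,.012,.09)
        q=W[m];print(k,'bbox',np.nanmin(q,0).round(3),np.nanmax(q,0).round(3))
        top=near(W,c,.05,.02,.03)
        print('circ',circ(W,top))
    # pad
    hh,ss,vv=hsv[...,0],hsv[...,1],hsv[...,2]
    m=(hh>105)&(hh<125)&(ss>150)&near(W,W[px['pad'][1],px['pad'][0]],.08,-.02,.02)
    q=W[m];print('pad',q.mean(0),q.min(0),q.max(0))
    c=W[228,253] if n=='top' else W[225,285]
    m=(hh>60)&(hh<90)&(ss>100)&near(W,c,.3,-.02,.02)
    q=W[m][:,:2].astype(np.float32);print('mat',cv2.minAreaRect(q))
    m=((hh<6)|(hh>174))&(ss>170)&near(W,W[px['rec'][1],px['rec'][0]],.05,.05,.09)
    q=W[m];print('plunger',q.mean(0),q.min(0),q.max(0))
E
```

```text
top lead [0.628 0.262 0.035] [115  16  94]
top pad [0.634 0.045 0.001] [108 205  91]
top mat [ 0.463 -0.012  0.002] [ 73 137  82]
top brass [ 0.413 -0.327  0.052] [ 17 191 152]
top iron [0.416 0.355 0.062] [120  36   7]
top rec [ 0.631 -0.262  0.068] [  0 234 148]
top tin [ 0.58  -0.479  0.063] [150   3 169]
top tag [ 0.425 -0.557  0.053] [ 16 157 141]
top tamp [0.572 0.471 0.045] [ 13 188  38]
top ingot [0.759 0.128 0.013] [  9 182 158]
top stone [0.401 0.527 0.025] [ 14  37 116]
lead bbox [0.598 0.226 0.012] [0.676 0.307 0.042]
circ (array([0.63712928, 0.26559719]), np.float64(0.03295544286556113), 184)
brass bbox [ 0.377 -0.375  0.012] [ 0.454 -0.294  0.067]
circ (array([ 0.41570754, -0.33525674]), np.float64(0.03152699315149661), 282)
iron bbox [0.381 0.328 0.012] [0.458 0.408 0.067]
circ (array([0.41868375, 0.36809601]), np.float64(0.036626546890531686), 118)
pad [0.63644954 0.04783969 0.00170338] [ 0.58870024  0.00066949 -0.00890776] [0.68379382 0.09496928 0.01391006]
mat ((0.46602725982666016, -0.009093180298805237), (0.13099421560764313, 0.3986652195453644), 4.060437679290771
[... 385 characters left out ...]
9 0.312 0.04 ]
circ (array([0.63748698, 0.27009842]), np.float64(0.03291652142702873), 177)
brass bbox [ 0.378 -0.375  0.012] [ 0.456 -0.286  0.065]
circ (array([ 0.4171351 , -0.33205819]), np.float64(0.032875671966076735), 135)
iron bbox [0.38  0.333 0.012] [0.46  0.411 0.067]
circ (array([0.42039144, 0.36935441]), np.float64(0.03604897458622991), 172)
pad [0.64014141 0.04886114 0.00262658] [ 0.59032378 -0.00393908 -0.00472139] [0.69018828 0.09808705 0.01074583]
mat ((0.4700263440608978, -0.010291606187820435), (0.1310715526342392, 0.4061231315135956), 3.941037178039551)
plunger [ 0.64241592 -0.26270342  0.06581254] [ 0.62306192 -0.2847321   0.05058693] [ 0.66382164 -0.2460749   0.07305541]
```

```bash
cat >> h.py <<'E'
def to(x,y,z,jaw=0.0):
    """dp (cm), twist(units) to put TCP at xyz, jaw x-axis along world angle jaw deg, tool y down"""
    o=arm.get_obs();M=R.from_rotvec(o['orientation']).as_matrix()
    a=np.radians(jaw);X=np.array([np.cos(a),np.sin(a),0]);Y=np.array([0,0,-1.]);Z=np.cross(X,Y)
    T=np.stack([X,Y,Z],1)
    dp=M.T@(np.array([x,y,z])-o['tcp_pos'])*100
    tw=np.degrees(R.from_matrix(M.T@T).as_rotvec())/5
    print('dp',dp.round(2).tolist(),'tw',tw.round(2).tolist(),'now',o['tcp_pos'].round(4),'F',o['ft_force'].round(1),'w',round(o['grip_width'],4),'t',round(o['t'],2))
E
python3 -c "
from h import *
to(.637,.267,.2)"
```

```text
dp [-77.38, 5.3, 68.35] tw [-0.01, -15.1, -0.01] now [ 0.1687 -0.6532  0.252 ] F [0.3 0.3 0.4] w 0.0881 t 0.25
```

Emit:
step_arm:
  increments:
    - {"gripper": 1, "dp": [-9, 0, 8], "twist": [0, -1.9, 0]}
    - {"gripper": 1, "dp": [-13, 0, 12], "twist": [0, -3.8, 0]}
    - {"gripper": 1, "dp": [-18, 0, 16], "twist": [0, -5.7, 0]}
    - {"gripper": 1, "dp": [-22, 0, 20], "twist": [0, -7.6, 0]}
    - {"gripper": 1, "dp": [-27, 0, 24], "twist": [0, -9.5, 0]}
    - {"gripper": 1, "dp": [-31, 0, 28], "twist": [0, -11.4, 0]}
    - {"gripper": 1, "dp": [-36, 0, 32], "twist": [0, -13.3, 0]}
    - {"gripper": 1, "dp": [-40, 0, 36], "twist": [0, -15.1, 0]}
    - {"gripper": 1, "dp": [-45, 0, 40], "twist": [0, -15.1, 0]}
    - {"gripper": 1, "dp": [-49, 0, 44], "twist": [0, -15.1, 0]}
    - {"gripper": 1, "dp": [-53, 0, 48], "twist": [0, -15.1, 0]}
    - {"gripper": 1, "dp": [-57, 0, 52], "twist": [0, -15.1, 0]}

```text
t: 1.75
tcp_pos: [0.5192, 0.0117, 0.253]
orientation: [-1.57, -0.001, -0.0]
ft_force: [0.3, -1.0, 0.3]
grip_width: 0.0882
```

```bash
python3 -c "
from h import *
to(.637,.267,.2)"
```

```text
dp [11.78, 5.33, 25.53] tw [-0.01, 0.0, 0.01] now [0.5192 0.0117 0.253 ] F [ 0.3 -1.   0.3] w 0.0882 t 1.75
```

Emit:
step_arm:
  increments:
    - {"gripper": 1, "dp": [3, 2, 6], "twist": [0, 0, 0]}
    - {"gripper": 1, "dp": [6, 4, 12], "twist": [0, 0, 0]}
    - {"gripper": 1, "dp": [9, 5.3, 18], "twist": [0, 0, 0]}
    - {"gripper": 1, "dp": [11.8, 5.3, 23], "twist": [0, 0, 0]}
    - {"gripper": 1, "dp": [11.8, 5.3, 25.5], "twist": [0, 0, 0]}
    - {"gripper": 1, "dp": [11.8, 5.3, 25.5], "twist": [0, 0, 0]}
    - {"gripper": 1, "dp": [11.8, 5.3, 25.5], "twist": [0, 0, 0]}

```text
t: 2.62
tcp_pos: [0.6369, 0.2663, 0.1999]
orientation: [-1.571, -0.0, 0.001]
ft_force: [-0.1, 0.2, 0.8]
grip_width: 0.0881
```

```bash
cat >> h.py <<'E'
def dish(c,n='wrist',fn=None,r=.055):
    s=snap(n,fn);W=cloud(s)
    m=near(W,c,r,.010,.08)
    q=W[m]
    if len(q)<50: print(n,'few',len(q));return
    q=q[:,:2]
    lo,hi=np.percentile(q,.5,0),np.percentile(q,99.5,0)
    (cc,rr)=cv2.minEnclosingCircle(q.astype(np.float32))
    print(n,'bbox',lo.round(4),hi.round(4),'mid',((lo+hi)/2).round(4),'enc',np.round(cc,4),round(rr,4),len(q))
E
python3 -c "
from h import *
to(.637,.267,.2)
dish((.637,.267),fn='w1.png')
s=snap('wrist');W=cloud(s)
print(circ(W,near(W,(.637,.267),.055,.022,.029)))
dish((.637,.267),'top')
"
```

```text
dp [0.01, -0.01, 0.07] tw [0.0, 0.01, -0.0] now [0.6369 0.2663 0.1999] F [-0.1  0.2  0.8] w 0.0881 t 2.62
wrist bbox [0.6    0.2311] [0.6763 0.3085] mid [0.6381 0.2698] enc [0.6379 0.2691] 0.0402 5523
(array([0.63802556, 0.2693403 ]), np.float64(0.037158087632896755), 1383)
top bbox [0.6013 0.2267] [0.6756 0.2767] mid [0.6385 0.2517] enc [0.6377 0.2637] 0.0414 224
```

View pics/w1.png

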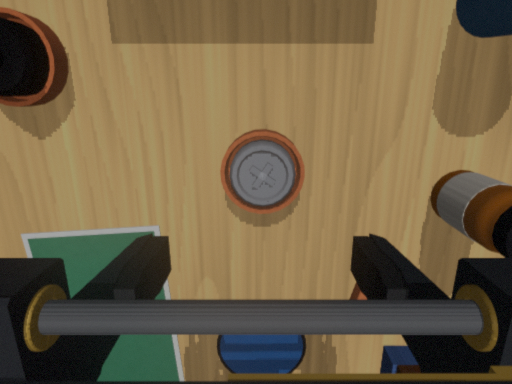

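Emit:
step_arm:
  increments:
    - {"gripper": 1, "dp": [0.1, 5, 0.3], "twist": [0, 0, 0]}
    - {"gripper": 1, "dp": [0.1, 10, 0.3], "twist": [0, 0, 0]}
    - {"gripper": 1, "dp": [0.1, 14, 0.3], "twist": [0, 0, 0]}
    - {"gripper": 1, "dp": [0.1, 15.5, 0.3], "twist": [0, 0, 0]}
    - {"gripper": 1, "dp": [0.1, 16.5, 0.3], "twist": [0, 0, 0]}
    - {"gripper": 1, "dp": [0.1, 16.8, 0.3], "twist": [0, 0, 0]}

```text
t: 3.52
tcp_pos: [0.6392, 0.2684, 0.0336]
orientation: [-1.57, -0.001, -0.003]
ft_force: [-0.8, -0.2, 0.2]
grip_width: 0.0881
```

Emit:
step_arm:
  increments:
    - {"gripper": 1, "dp": [-0.1, 0.8, 0], "twist": [0, 0, 0]}
    - {"gripper": 1, "dp": [-0.1, 1.5, 0], "twist": [0, 0, 0]}
    - {"gripper": 0.5, "dp": [-0.1, 1.5, 0], "twist": [0, 0, 0]}
    - {"gripper": 0.5, "dp": [-0.1, 1.5, 0], "twist": [0, 0, 0]}
    - {"gripper": 0.5, "dp": [-0.1, 1.5, 0], "twist": [0, 0, 0]}
    - {"gripper": 0.5, "dp": [-0.1, 1.5, 0], "twist": [0, 0, 0]}
  force: 15

```text
t: 4.28
tcp_pos: [0.6378, 0.2683, 0.0182]
orientation: [-1.57, -0.0, -0.003]
ft_force: [-0.3, -0.9, -3.8]
grip_width: 0.0796
```

```bash
python3 -c "
from h import *
to(.638,.048,.018)"
```

```text
dp [0.05, 0.01, -22.03] tw [-0.01, -0.02, 0.02] now [0.6378 0.2683 0.0182] F [-0.3 -0.9 -3.8] w 0.0796 t 4.28
```

Gripped at 79.6 mm. Slide −22 cm along tool z.

Emit:
step_arm:
  increments:
    - {"gripper": 0.5, "dp": [0, 0, -1.5], "twist": [0, 0, 0]}
    - {"gripper": 0.5, "dp": [0, 0, -4], "twist": [0, 0, 0]}
    - {"gripper": 0.5, "dp": [0, 0, -6.5], "twist": [0, 0, 0]}
    - {"gripper": 0.5, "dp": [0, 0, -9], "twist": [0, 0, 0]}
    - {"gripper": 0.5, "dp": [0, 0, -11.5], "twist": [0, 0, 0]}
    - {"gripper": 0.5, "dp": [0, 0, -14], "twist": [0, 0, 0]}
    - {"gripper": 0.5, "dp": [0, 0, -16.5], "twist": [0, 0, 0]}
    - {"gripper": 0.5, "dp": [0, 0, -19], "twist": [0, 0, 0]}
    - {"gripper": 0.5, "dp": [0, 0, -21], "twist": [0, 0, 0]}
    - {"gripper": 0.5, "dp": [0, 0, -22], "twist": [0, 0, 0]}
    - {"gripper": 0.5, "dp": [0, 0, -22], "twist": [0, 0, 0]}
    - {"gripper": 0.5, "dp": [0, 0, -22], "twist": [0, 0, 0]}

```text
t: 5.78
tcp_pos: [0.6376, 0.0485, 0.0182]
orientation: [-1.57, -0.001, -0.002]
ft_force: [0.4, -1.4, -1.3]
grip_width: 0.0795
```

```bash
python3 -c "
from h import *
to(.638,.048,.018)"
```

```text
dp [0.04, 0.02, -0.05] tw [-0.01, -0.01, 0.02] now [0.6376 0.0485 0.0182] F [ 0.4 -1.4 -1.3] w 0.0795 t 5.78
```

Release, rise to z 0.2.

Emit:
step_arm:
  increments:
    - {"gripper": 1, "dp": [0, 0, 0], "twist": [0, 0, 0]}
    - {"gripper": 1, "dp": [0, 0, 0], "twist": [0, 0, 0]}
    - {"gripper": 1, "dp": [0, 0, 0], "twist": [0, 0, 0]}
    - {"gripper": 1, "dp": [0, -2, 0], "twist": [0, 0, 0]}
    - {"gripper": 1, "dp": [0, -5, 0], "twist": [0, 0, 0]}
    - {"gripper": 1, "dp": [0, -10, 0], "twist": [0, 0, 0]}
    - {"gripper": 1, "dp": [0, -15, 0], "twist": [0, 0, 0]}
    - {"gripper": 1, "dp": [0, -18, 0], "twist": [0, 0, 0]}
    - {"gripper": 1, "dp": [0, -18, 0], "twist": [0, 0, 0]}
    - {"gripper": 1, "dp": [0, -18, 0], "twist": [0, 0, 0]}

```text
t: 7.02
tcp_pos: [0.6365, 0.0484, 0.1975]
orientation: [-1.57, 0.0, -0.002]
ft_force: [0.1, -0.1, 0.0]
grip_width: 0.0879
```

```bash
python3 -c "
from h import *
dish((.638,.048),fn='w2.png')
dish((.416,-.334),'side');dish((.419,.368),'side')
to(.640,-.266,.2)"
```

```text
wrist bbox [0.5991 0.0115] [0.6752 0.0889] mid [0.6372 0.0502] enc [0.6373 0.0495] 0.0401 5575
side bbox [ 0.3785 -0.3719] [ 0.4558 -0.2889] mid [ 0.4172 -0.3304] enc [ 0.4169 -0.3305] 0.045 282
side bbox [0.3811 0.3394] [0.4579 0.4105] mid [0.4195 0.3749] enc [0.4189 0.3708] 0.0422 651
dp [0.45, -0.44, -31.43] tw [-0.01, -0.01, -0.02] now [0.6358 0.0484 0.1958] F [-0.2 -0.4 -0.4] w 0.0879 t 7.17
```

View pics/w2.png

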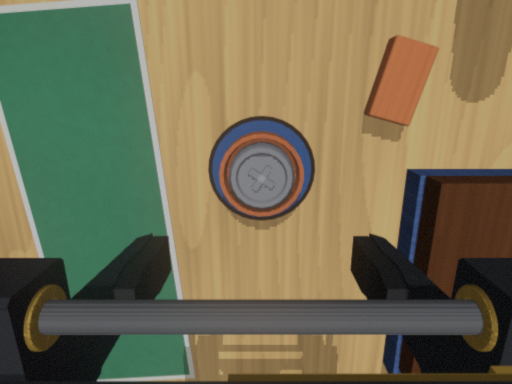

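```bash
python3 -c "
from h import *
s,W,h=locate(snap('wrist'))
m=(h[...,0]>100)&(h[...,0]<130)&(h[...,1]>120)&near(W,(.638,.048),.07,-.01,.01)
c,r=cv2.minEnclosingCircle(W[m][:,:2].astype(np.float32));print(c,r)
to(.640,-.266,.2)
"
```

```text
(0.6374635100364685, 0.049730636179447174) 0.049590103328228
dp [0.43, -0.43, -31.44] tw [-0.01, -0.01, -0.02] now [0.636  0.0484 0.1959] F [-0.7  0.8  0.3] w 0.0882 t 7.22
```

Emit:
step_arm:
  increments:
    - {"gripper": 0, "dp": [0, 0, -5], "twist": [0, 0, 0]}
    - {"gripper": 0, "dp": [0, 0, -10], "twist": [0, 0, 0]}
    - {"gripper": 0, "dp": [0, 0, -16], "twist": [0, 0, 0]}
    - {"gripper": 0, "dp": [0, 0, -22], "twist": [0, 0, 0]}
    - {"gripper": 0, "dp": [0.4, 0, -28], "twist": [0, 0, 0]}
    - {"gripper": 0, "dp": [0.4, 0, -31.4], "twist": [0, 0, 0]}
    - {"gripper": 0, "dp": [0.4, 0, -31.4], "twist": [0, 0, 0]}
    - {"gripper": 0, "dp": [0.4, 0, -31.4], "twist": [0, 0, 0]}

```text
t: 8.22
tcp_pos: [0.6391, -0.2649, 0.1944]
orientation: [-1.569, 0.004, 0.002]
ft_force: [0.0, -0.3, -0.6]
grip_width: 0.0101
```

```bash
python3 -c "
from h import *
s,W,h=locate(snap('wrist','w3.png'))
m=((h[...,0]<6)|(h[...,0]>174))&(h[...,1]>150)&near(W,(.64,-.266),.05,.055,.08)
c,r=cv2.minEnclosingCircle(W[m][:,:2].astype(np.float32));print(c,r,np.median(W[m][:,2]))
to(c[0],c[1],.09)
"
```

```text
(0.6405584812164307, -0.26511111855506897) 0.02182970568537712 0.06643751927682434
dp [0.15, 10.47, -0.09] tw [-0.02, -0.01, -0.04] now [ 0.6394 -0.2644  0.1947] F [0.4 0.2 1.1] w 0.006 t 8.28
```

View pics/w3.png

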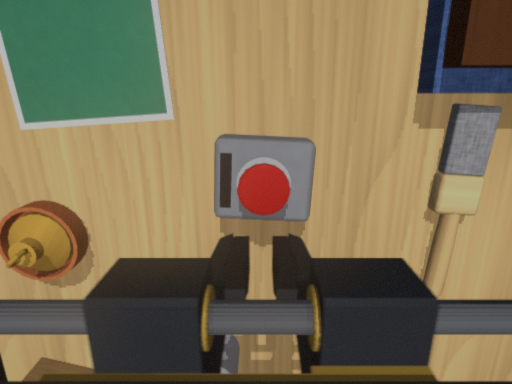

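Emit:
step_arm:
  increments:
    - {"gripper": 0, "dp": [0.1, 5, -0.1], "twist": [0, 0, 0]}
    - {"gripper": 0, "dp": [0.1, 9, -0.1], "twist": [0, 0, 0]}
    - {"gripper": 0, "dp": [0.1, 11, -0.1], "twist": [0, 0, 0]}
    - {"gripper": 0, "dp": [0.1, 12, -0.1], "twist": [0, 0, 0]}
    - {"gripper": 0, "dp": [0.1, 12.5, -0.1], "twist": [0, 0, 0]}
    - {"gripper": 0, "dp": [0.1, 12.8, -0.1], "twist": [0, 0, 0]}

```text
t: 9.02
tcp_pos: [0.6399, -0.2638, 0.0691]
orientation: [-1.568, 0.003, 0.004]
ft_force: [-6.0, 5.2, 9.4]
grip_width: 0.0003
```

Emit:
step_arm:
  increments:
    - {"gripper": 0, "dp": [0, 0.3, 0], "twist": [0, 0, 0]}
    - {"gripper": 0, "dp": [0, 0.3, 0], "twist": [0, 0, 0]}

```text
t: 9.28
tcp_pos: [0.6399, -0.2637, 0.0692]
orientation: [-1.568, 0.003, 0.005]
ft_force: [-7.1, 2.2, 7.9]
grip_width: 0.0003
```

Emit:
step_arm:
  increments:
    - {"gripper": 0, "dp": [0, 0.8, 0], "twist": [0, 0, 0]}
    - {"gripper": 0, "dp": [0, 0.8, 0], "twist": [0, 0, 0]}
    - {"gripper": 0, "dp": [0, 0.8, 0], "twist": [0, 0, 0]}

```text
t: 9.65
tcp_pos: [0.6405, -0.2638, 0.0683]
orientation: [-1.569, 0.002, 0.005]
ft_force: [-14.2, 3.4, 24.8]
grip_width: 0.0002
```

```bash
python3 -c "
from h import *
to(.64,-.265,.068)
print(arm.get_obs()['joint_efforts'].round(2))
s=snap('side','s4.png')
c=s['pixels'][110:230,200:330];cv2.imwrite('pics/s4c.png',cv2.resize(np.ascontiguousarray(c),None,fx=5,fy=5,interpolation=cv2.INTER_CUBIC))
dish((.638,.048),'side')
"
```

```text
dp [-0.05, 0.03, -0.12] tw [-0.02, 0.02, -0.05] now [ 0.6405 -0.2638  0.0683] F [-14.2   3.4  24.8] w 0.0002 t 9.65
[ 7.200e-01 -4.029e+01 -2.834e+01  4.900e-01 -4.850e+00 -1.000e-02]
side bbox [0.5988 0.0094] [0.6771 0.0917] mid [0.6379 0.0505] enc [0.6381 0.0498] 0.0431 372
```

View pics/s4c.png

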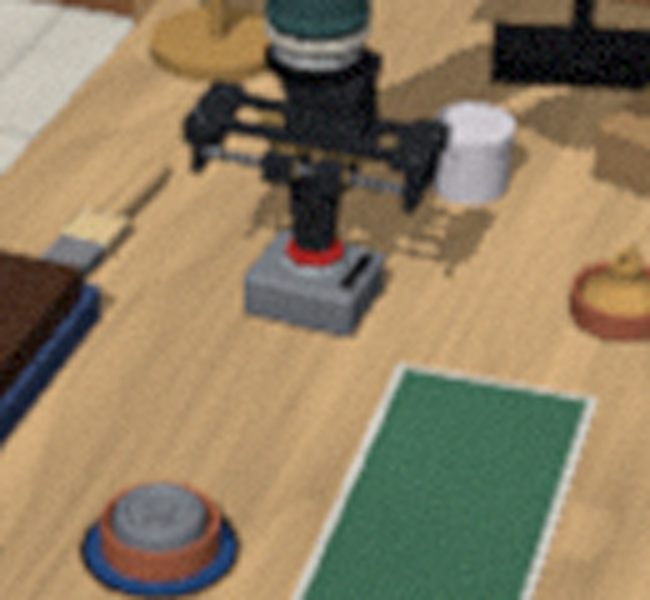

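Emit:
step_arm:
  increments:
    - {"gripper": 0, "dp": [0, 0.7, 0], "twist": [0, 0, 0]}
    - {"gripper": 0, "dp": [0, 0.7, 0], "twist": [0, 0, 0]}
    - {"gripper": 0, "dp": [0, 0.7, 0], "twist": [0, 0, 0]}
    - {"gripper": 0, "dp": [0, 0.7, 0], "twist": [0, 0, 0]}
    - {"gripper": 0, "dp": [0, 0.7, 0], "twist": [0, 0, 0]}
    - {"gripper": 0, "dp": [0, 0.7, 0], "twist": [0, 0, 0]}
    - {"gripper": 0, "dp": [0, 0.7, 0], "twist": [0, 0, 0]}
    - {"gripper": 0, "dp": [0, 0.7, 0], "twist": [0, 0, 0]}
    - {"gripper": 0, "dp": [0, 0.7, 0], "twist": [0, 0, 0]}

```text
t: 10.88
tcp_pos: [0.6405, -0.2639, 0.0683]
orientation: [-1.57, 0.001, 0.005]
ft_force: [-14.2, 4.9, 26.4]
grip_width: 0.0005
```

```bash
python3 -c "
from h import *
dish((.638,.048),'side');dish((.416,-.334),'side');dish((.419,.368),'side')
to(.6375,.0495,.2)"
```

```text
side bbox [0.5995 0.013 ] [0.6775 0.0919] mid [0.6385 0.0525] enc [0.6383 0.0494] 0.0449 375
side bbox [ 0.3777 -0.3701] [ 0.4548 -0.2896] mid [ 0.4162 -0.3299] enc [ 0.416  -0.3304] 0.046 279
side bbox [0.3807 0.3413] [0.4582 0.4101] mid [0.4195 0.3757] enc [0.42   0.3718] 0.0419 655
dp [-0.27, -13.15, 31.35] tw [-0.01, 0.03, -0.05] now [ 0.6405 -0.2639  0.0683] F [-14.7   4.   25.8] w 0.0005 t 11.03
```

Recorded. Rise, return to the lead dish while opening.

Emit:
step_arm:
  increments:
    - {"gripper": 0, "dp": [0, -4, 0], "twist": [0, 0, 0]}
    - {"gripper": 0, "dp": [0, -10, 0], "twist": [0, 0, 0]}
    - {"gripper": 1, "dp": [0, -13, 5], "twist": [0, 0, 0]}
    - {"gripper": 1, "dp": [0, -13.1, 11], "twist": [0, 0, 0]}
    - {"gripper": 1, "dp": [-0.3, -13.1, 17], "twist": [0, 0, 0]}
    - {"gripper": 1, "dp": [-0.3, -13.1, 23], "twist": [0, 0, 0]}
    - {"gripper": 1, "dp": [-0.3, -13.1, 28], "twist": [0, 0, 0]}
    - {"gripper": 1, "dp": [-0.3, -13.1, 31.3], "twist": [0, 0, 0]}
    - {"gripper": 1, "dp": [-0.3, -13.1, 31.3], "twist": [0, 0, 0]}
    - {"gripper": 1, "dp": [-0.3, -13.1, 31.3], "twist": [0, 0, 0]}

```text
t: 12.28
tcp_pos: [0.6377, 0.0488, 0.2006]
orientation: [-1.571, -0.001, 0.005]
ft_force: [-0.6, -0.5, 0.7]
grip_width: 0.0784
```

```bash
python3 -c "
from h import *
dish((.638,.049));to(.6375,.0495,.018)"
```

```text
wrist bbox [0.5992 0.0112] [0.6752 0.0888] mid [0.6372 0.05  ] enc [0.6371 0.0494] 0.0402 5468
dp [0.04, 18.24, 0.12] tw [-0.0, 0.03, -0.03] now [0.6376 0.0482 0.2004] F [ 0.3 -0.4  0.3] w 0.0824 t 12.32
```

Emit:
step_arm:
  increments:
    - {"gripper": 1, "dp": [0, 5, 0.1], "twist": [0, 0, 0]}
    - {"gripper": 1, "dp": [0, 10, 0.1], "twist": [0, 0, 0]}
    - {"gripper": 1, "dp": [0, 14, 0.1], "twist": [0, 0, 0]}
    - {"gripper": 1, "dp": [0, 15, 0.1], "twist": [0, 0, 0]}
    - {"gripper": 1, "dp": [0, 16.3, 0.1], "twist": [0, 0, 0]}
    - {"gripper": 1, "dp": [0, 17.4, 0.1], "twist": [0, 0, 0]}
    - {"gripper": 1, "dp": [0, 18.2, 0.1], "twist": [0, 0, 0]}
    - {"gripper": 1, "dp": [0, 18.2, 0.1], "twist": [0, 0, 0]}
    - {"gripper": 0.5, "dp": [0, 18.2, 0.1], "twist": [0, 0, 0]}
    - {"gripper": 0.5, "dp": [0, 18.2, 0.1], "twist": [0, 0, 0]}
    - {"gripper": 0.5, "dp": [0, 18.2, 0.1], "twist": [0, 0, 0]}
    - {"gripper": 0.5, "dp": [0, 18.2, 0.1], "twist": [0, 0, 0]}

```text
t: 13.82
tcp_pos: [0.6376, 0.0494, 0.0189]
orientation: [-1.571, -0.001, 0.003]
ft_force: [0.7, -0.0, 2.2]
grip_width: 0.0798
```

```bash
python3 -c "
from h import *
to(.460,.115,.018)"
```

```text
dp [-17.74, 0.12, 6.61] tw [-0.0, 0.03, -0.02] now [0.6376 0.0494 0.0189] F [ 0.7 -0.   2.2] w 0.0798 t 13.82
```

Emit:
step_arm:
  increments:
    - {"gripper": 0.5, "dp": [-1.3, 0.1, 0.5], "twist": [0, 0, 0]}
    - {"gripper": 0.5, "dp": [-3.5, 0.1, 1.3], "twist": [0, 0, 0]}
    - {"gripper": 0.5, "dp": [-5.8, 0.1, 2.2], "twist": [0, 0, 0]}
    - {"gripper": 0.5, "dp": [-8.1, 0.1, 3], "twist": [0, 0, 0]}
    - {"gripper": 0.5, "dp": [-10.4, 0.1, 3.9], "twist": [0, 0, 0]}
    - {"gripper": 0.5, "dp": [-12.7, 0.1, 4.7], "twist": [0, 0, 0]}
    - {"gripper": 0.5, "dp": [-15, 0.1, 5.6], "twist": [0, 0, 0]}
    - {"gripper": 0.5, "dp": [-17, 0.1, 6.3], "twist": [0, 0, 0]}
    - {"gripper": 0.5, "dp": [-17.8, 0.1, 6.6], "twist": [0, 0, 0]}
    - {"gripper": 0.5, "dp": [-17.8, 0.1, 6.6], "twist": [0, 0, 0]}
    - {"gripper": 0.5, "dp": [-17.8, 0.1, 6.6], "twist": [0, 0, 0]}

```text
t: 15.2
tcp_pos: [0.4585, 0.1155, 0.0188]
orientation: [-1.57, 0.001, 0.005]
ft_force: [-4.3, 1.6, 10.9]
grip_width: 0.0797
```

Emit:
step_arm:
  increments:
    - {"gripper": 1, "dp": [0, 0, 0], "twist": [0, 0, 0]}
    - {"gripper": 1, "dp": [0, 0, 0], "twist": [0, 0, 0]}
    - {"gripper": 1, "dp": [0, 0, 0], "twist": [0, 0, 0]}
    - {"gripper": 1, "dp": [0, -2, 0], "twist": [0, 0, 0]}
    - {"gripper": 1, "dp": [0, -5, 0], "twist": [0, 0, 0]}
    - {"gripper": 1, "dp": [0, -10, 0], "twist": [0, 0, 0]}
    - {"gripper": 1, "dp": [0, -15, 0], "twist": [0, 0, 0]}
    - {"gripper": 1, "dp": [0, -18, 0], "twist": [0, 0, 0]}
    - {"gripper": 1, "dp": [0, -18, 0], "twist": [0, 0, 0]}

```text
t: 16.32
tcp_pos: [0.461, 0.1157, 0.2015]
orientation: [-1.569, -0.003, 0.0]
ft_force: [1.5, -0.1, 0.5]
grip_width: 0.0881
```

```bash
python3 -c "
from h import *
dish((.46,.115),fn='w5.png')
s,W,h=locate(snap('side','s5.png'))
dish((.416,-.332),'side',r=.08)
to(.416,-.332,.2)"
```

```text
wrist bbox [0.4198 0.0778] [0.4959 0.155 ] mid [0.4579 0.1164] enc [0.4579 0.1155] 0.0402 5433
side bbox [ 0.3776 -0.3711] [ 0.4557 -0.2877] mid [ 0.4167 -0.3294] enc [ 0.4189 -0.3322] 0.0469 277
dp [-4.3, -0.28, -44.7] tw [-0.0, 0.03, -0.08] now [0.458  0.1151 0.197 ] F [-0.2 -0.4 -0.3] w 0.0882 t 16.48
```

View pics/s5.png

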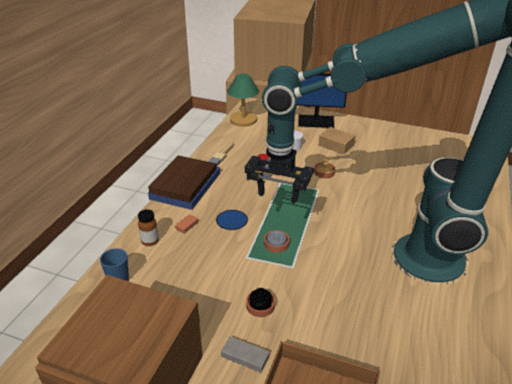

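Emit:
step_arm:
  increments:
    - {"gripper": 1, "dp": [0, -0.3, -5], "twist": [0, 0, 0]}
    - {"gripper": 1, "dp": [0, -0.3, -10], "twist": [0, 0, 0]}
    - {"gripper": 1, "dp": [0, -0.3, -16], "twist": [0, 0, 0]}
    - {"gripper": 1, "dp": [0, -0.3, -22], "twist": [0, 0, 0]}
    - {"gripper": 1, "dp": [-1, -0.3, -28], "twist": [0, 0, 0]}
    - {"gripper": 1, "dp": [-2, -0.3, -34], "twist": [0, 0, 0]}
    - {"gripper": 1, "dp": [-3, -0.3, -40], "twist": [0, 0, 0]}
    - {"gripper": 1, "dp": [-4.3, -0.3, -44.7], "twist": [0, 0, 0]}
    - {"gripper": 1, "dp": [-4.3, -0.3, -44.7], "twist": [0, 0, 0]}
    - {"gripper": 1, "dp": [-4.3, -0.3, -44.7], "twist": [0, 0, 0]}

```text
t: 17.73
tcp_pos: [0.415, -0.331, 0.1981]
orientation: [-1.567, 0.006, 0.008]
ft_force: [0.4, -0.3, 1.3]
grip_width: 0.0884
```

```bash
python3 -c "
from h import *
c=(.416,-.332)
dish(c,fn='w6.png')
s,W,h=locate(snap('wrist'))
m=near(W,c,.055,.015,.030)
print(cv2.minEnclosingCircle(W[m][:,:2].astype(np.float32)),circ(W,near(W,c,.055,.022,.029)))
to(.416,-.332,.018)"
```

```text
wrist bbox [ 0.3777 -0.3708] [ 0.4539 -0.2935] mid [ 0.4158 -0.3322] enc [ 0.4159 -0.3328] 0.0402 5524
((0.41582342982292175, -0.33267542719841003), 0.04006853327155113) (array([ 0.41578492, -0.33310229]), np.float64(0.032028697617725546), 2872)
dp [0.17, 18.09, -0.19] tw [-0.02, 0.04, -0.09] now [ 0.4158 -0.3305  0.199 ] F [-0.  -0.1 -0.3] w 0.0879 t 17.82
```

View pics/w6.png

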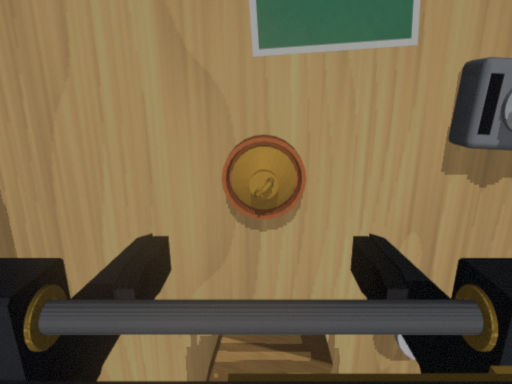

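Emit:
step_arm:
  increments:
    - {"gripper": 1, "dp": [0.1, 5, -0.2], "twist": [0, 0, -0.1]}
    - {"gripper": 1, "dp": [0.1, 10, -0.2], "twist": [0, 0, -0.1]}
    - {"gripper": 1, "dp": [0.2, 14, -0.2], "twist": [0, 0, -0.1]}
    - {"gripper": 1, "dp": [0.2, 15, -0.2], "twist": [0, 0, -0.1]}
    - {"gripper": 1, "dp": [0.2, 16.3, -0.2], "twist": [0, 0, -0.1]}
    - {"gripper": 1, "dp": [0.2, 17.4, -0.2], "twist": [0, 0, -0.1]}
    - {"gripper": 1, "dp": [0.2, 18.1, -0.2], "twist": [0, 0, -0.1]}
    - {"gripper": 1, "dp": [0.2, 18.1, -0.2], "twist": [0, 0, -0.1]}
    - {"gripper": 0.5, "dp": [0.2, 18.1, -0.2], "twist": [0, 0, -0.1]}
    - {"gripper": 0.5, "dp": [0.2, 18.1, -0.2], "twist": [0, 0, -0.1]}
    - {"gripper": 0.5, "dp": [0.2, 18.1, -0.2], "twist": [0, 0, -0.1]}
    - {"gripper": 0.5, "dp": [0.2, 18.1, -0.2], "twist": [0, 0, -0.1]}

```text
t: 19.32
tcp_pos: [0.4166, -0.3324, 0.0184]
orientation: [-1.569, -0.004, 0.002]
ft_force: [-0.7, -0.0, 3.3]
grip_width: 0.0798
```

```bash
python3 -c "
from h import *
to(.6375,.0495,.018)"
```

```text
dp [22.22, 0.13, 38.12] tw [-0.02, 0.04, 0.01] now [ 0.4166 -0.3324  0.0184] F [-0.7 -0.   3.3] w 0.0798 t 19.32
```

Emit:
step_arm:
  increments:
    - {"gripper": 0.5, "dp": [0.8, 0, 1.5], "twist": [0, 0, 0]}
    - {"gripper": 0.5, "dp": [2.2, 0, 4], "twist": [0, 0, 0]}
    - {"gripper": 0.5, "dp": [3.9, 0, 7], "twist": [0, 0, 0]}
    - {"gripper": 0.5, "dp": [5.6, 0.1, 10], "twist": [0, 0, 0]}
    - {"gripper": 0.5, "dp": [7.4, 0.1, 13], "twist": [0, 0, 0]}
    - {"gripper": 0.5, "dp": [9.2, 0.1, 16], "twist": [0, 0, 0]}
    - {"gripper": 0.5, "dp": [11, 0.1, 19], "twist": [0, 0, 0]}
    - {"gripper": 0.5, "dp": [12.8, 0.1, 22], "twist": [0, 0, 0]}
    - {"gripper": 0.5, "dp": [14.5, 0.1, 25], "twist": [0, 0, 0]}
    - {"gripper": 0.5, "dp": [16.2, 0.1, 28], "twist": [0, 0, 0]}
    - {"gripper": 0.5, "dp": [17.6, 0.1, 30.5], "twist": [0, 0, 0]}
    - {"gripper": 0.5, "dp": [18.5, 0.1, 32], "twist": [0, 0, 0]}

```text
t: 20.82
tcp_pos: [0.6003, -0.0109, 0.0184]
orientation: [-1.571, -0.004, 0.004]
ft_force: [-3.7, -7.7, 5.9]
grip_width: 0.0798
```

```bash
python3 -c "
from h import *
to(.6375,.0495,.018)"
```

```text
dp [3.75, 0.04, 6.02] tw [-0.0, 0.06, -0.0] now [ 0.6003 -0.0109  0.0184] F [-3.7 -7.7  5.9] w 0.0798 t 20.82
```

Emit:
step_arm:
  increments:
    - {"gripper": 0.5, "dp": [1.5, 0, 2.5], "twist": [0, 0, 0]}
    - {"gripper": 0.5, "dp": [3, 0, 5], "twist": [0, 0, 0]}
    - {"gripper": 0.5, "dp": [3.8, 0, 6], "twist": [0, 0, 0]}
    - {"gripper": 0.5, "dp": [3.8, 0, 6], "twist": [0, 0, 0]}
    - {"gripper": 0.5, "dp": [3.8, 0, 6], "twist": [0, 0, 0]}
    - {"gripper": 1, "dp": [3.8, 0, 6], "twist": [0, 0, 0]}
    - {"gripper": 1, "dp": [3.8, 0, 6], "twist": [0, 0, 0]}
    - {"gripper": 1, "dp": [3.8, 0, 6], "twist": [0, 0, 0]}
    - {"gripper": 1, "dp": [3.8, -2, 6], "twist": [0, 0, 0]}
    - {"gripper": 1, "dp": [3.8, -6, 6], "twist": [0, 0, 0]}
    - {"gripper": 1, "dp": [3.8, -12, 6], "twist": [0, 0, 0]}
    - {"gripper": 1, "dp": [3.8, -18, 6], "twist": [0, 0, 0]}

```text
t: 22.32
tcp_pos: [0.6379, 0.0491, 0.2015]
orientation: [-1.571, -0.005, 0.003]
ft_force: [0.6, -0.6, 0.2]
grip_width: 0.0883
```

```bash
python3 -c "
from h import *
dish((.638,.049),fn='w7.png')
to(.6405,-.265,.2)"
```

```text
wrist bbox [0.5996 0.0118] [0.6758 0.089 ] mid [0.6377 0.0504] enc [0.6378 0.0496] 0.0402 5453
dp [-0.43, 1.2, -31.44] tw [-0.01, 0.06, 0.18] now [0.643  0.0494 0.2123] F [ 2.3 -0.1  5.5] w 0.088 t 22.38
```

Emit:
step_arm:
  increments:
    - {"gripper": 0, "dp": [0, 1, -5], "twist": [0, 0, 0]}
    - {"gripper": 0, "dp": [0, 1, -10], "twist": [0, 0, 0]}
    - {"gripper": 0, "dp": [0, 1, -16], "twist": [0, 0, 0]}
    - {"gripper": 0, "dp": [0, 1, -22], "twist": [0, 0, 0.2]}
    - {"gripper": 0, "dp": [-0.4, 1, -28], "twist": [0, 0, 0.2]}
    - {"gripper": 0, "dp": [-0.4, 1.2, -31.4], "twist": [0, 0, 0.2]}
    - {"gripper": 0, "dp": [-0.4, 1.2, -31.4], "twist": [0, 0, 0.2]}
    - {"gripper": 0, "dp": [-0.4, 1.2, -31.4], "twist": [0, 0, 0.2]}

```text
t: 23.38
tcp_pos: [0.6408, -0.2642, 0.2007]
orientation: [-1.57, -0.003, 0.005]
ft_force: [0.0, -0.1, 0.4]
grip_width: 0.0103
```

```bash
python3 -c "
from h import *
to(.6405,-.265,.068)
dish((.638,.049),'side')"
```

```text
dp [-0.02, 13.27, -0.1] tw [-0.01, 0.06, -0.01] now [ 0.6408 -0.2642  0.2007] F [ 0.  -0.1  0.4] w 0.0103 t 23.38
side bbox [0.5991 0.0091] [0.6769 0.0914] mid [0.638  0.0502] enc [0.6376 0.0503] 0.0439 384
```

Emit:
step_arm:
  increments:
    - {"gripper": 0, "dp": [0, 5, -0.1], "twist": [0, 0, 0]}
    - {"gripper": 0, "dp": [0, 10, -0.1], "twist": [0, 0, 0]}
    - {"gripper": 0, "dp": [0, 12, -0.1], "twist": [0, 0, 0]}
    - {"gripper": 0, "dp": [0, 13, -0.1], "twist": [0, 0, 0]}
    - {"gripper": 0, "dp": [0, 13.6, -0.1], "twist": [0, 0, 0]}
    - {"gripper": 0, "dp": [0, 14, -0.1], "twist": [0, 0, 0]}
    - {"gripper": 0, "dp": [0, 14, -0.1], "twist": [0, 0, 0]}

```text
t: 24.3
tcp_pos: [0.6406, -0.2629, 0.0683]
orientation: [-1.568, -0.003, 0.008]
ft_force: [-16.2, 9.2, 29.9]
grip_width: 0.0004
```

```bash
python3 -c "
from h import *
to(.6405,-.265,.068)
dish((.638,.049),'side')"
```

```text
dp [-0.01, 0.03, -0.21] tw [-0.03, 0.08, -0.03] now [ 0.6406 -0.2629  0.0683] F [-16.2   9.2  29.9] w 0.0004 t 24.3
side bbox [0.5994 0.0099] [0.6771 0.0905] mid [0.6382 0.0502] enc [0.6397 0.0515] 0.0433 381
```

At the stop, with the brass on the pad. Hold.

Emit:
step_arm:
  increments:
    - {"gripper": 0, "dp": [0, 0.7, 0], "twist": [0, 0, 0]}
    - {"gripper": 0, "dp": [0, 0.7, 0], "twist": [0, 0, 0]}
    - {"gripper": 0, "dp": [0, 0.7, 0], "twist": [0, 0, 0]}
    - {"gripper": 0, "dp": [0, 0.7, 0], "twist": [0, 0, 0]}
    - {"gripper": 0, "dp": [0, 0.7, 0], "twist": [0, 0, 0]}
    - {"gripper": 0, "dp": [0, 0.7, 0], "twist": [0, 0, 0]}
    - {"gripper": 0, "dp": [0, 0.7, 0], "twist": [0, 0, 0]}
    - {"gripper": 0, "dp": [0, 0.7, 0], "twist": [0, 0, 0]}
    - {"gripper": 0, "dp": [0, 0.7, 0], "twist": [0, 0, 0]}

```text
t: 25.48
tcp_pos: [0.6405, -0.2627, 0.0683]
orientation: [-1.569, -0.004, 0.009]
ft_force: [-15.9, 4.0, 25.5]
grip_width: 0.0007
```

```bash
python3 -c "
from h import *
dish((.638,.048),'side');dish((.458,.116),'side');dish((.419,.368),'side')
to(.6377,.0495,.2)"
```

```text
side bbox [0.5999 0.0069] [0.6772 0.0909] mid [0.6385 0.0489] enc [0.6416 0.0494] 0.0449 376
side bbox [0.4193 0.0779] [0.4972 0.1575] mid [0.4582 0.1177] enc [0.4611 0.1166] 0.0431 442
side bbox [0.3809 0.3394] [0.4579 0.4101] mid [0.4194 0.3748] enc [0.419  0.3709] 0.0416 651
dp [-0.08, -13.11, 31.25] tw [-0.02, 0.09, -0.04] now [ 0.6406 -0.2627  0.0683] F [-15.6   4.8  25.5] w 0.0005 t 25.62
```

Emit:
step_arm:
  increments:
    - {"gripper": 0, "dp": [0, -4, 0], "twist": [0, 0, 0]}
    - {"gripper": 0, "dp": [0, -10, 0], "twist": [0, 0, 0]}
    - {"gripper": 1, "dp": [0, -13, 5], "twist": [0, 0.1, 0]}
    - {"gripper": 1, "dp": [0, -13.1, 11], "twist": [0, 0.1, 0]}
    - {"gripper": 1, "dp": [-0.1, -13.1, 17], "twist": [0, 0.1, 0]}
    - {"gripper": 1, "dp": [-0.1, -13.1, 23], "twist": [0, 0.1, 0]}
    - {"gripper": 1, "dp": [-0.1, -13.1, 28], "twist": [0, 0.1, 0]}
    - {"gripper": 1, "dp": [-0.1, -13.1, 31.3], "twist": [0, 0.1, 0]}
    - {"gripper": 1, "dp": [-0.1, -13.1, 31.3], "twist": [0, 0.1, 0]}
    - {"gripper": 1, "dp": [-0.1, -13.1, 31.3], "twist": [0, 0.1, 0]}
    - {"gripper": 1, "dp": [-0.1, -13.1, 31.3], "twist": [0, 0.1, 0]}

```text
t: 27.0
tcp_pos: [0.6379, 0.0488, 0.2005]
orientation: [-1.569, 0.004, 0.0]
ft_force: [-0.1, 0.6, 0.1]
grip_width: 0.0877
```

```bash
python3 -c "
from h import *
dish((.638,.049));to(.6377,.0495,.018)"
```

```text
wrist bbox [0.5997 0.0115] [0.676  0.0891] mid [0.6378 0.0503] enc [0.6378 0.0496] 0.0402 5485
dp [0.05, 18.22, 0.05] tw [-0.02, -0.03, -0.03] now [0.6377 0.0487 0.2002] F [ 1.   0.6 -0.4] w 0.088 t 27.05
```

Emit:
step_arm:
  increments:
    - {"gripper": 1, "dp": [0, 5, 0.1], "twist": [0, 0, 0]}
    - {"gripper": 1, "dp": [0, 10, 0.1], "twist": [0, 0, 0]}
    - {"gripper": 1, "dp": [0, 14, 0.1], "twist": [0, 0, 0]}
    - {"gripper": 1, "dp": [0, 15, 0.1], "twist": [0, 0, 0]}
    - {"gripper": 1, "dp": [0, 16.3, 0.1], "twist": [0, 0, 0]}
    - {"gripper": 1, "dp": [0, 17.4, 0.1], "twist": [0, 0, 0]}
    - {"gripper": 1, "dp": [0, 18.2, 0.1], "twist": [0, 0, 0]}
    - {"gripper": 1, "dp": [0, 18.2, 0.1], "twist": [0, 0, 0]}
    - {"gripper": 0.5, "dp": [0, 18.2, 0.1], "twist": [0, 0, 0]}
    - {"gripper": 0.5, "dp": [0, 18.2, 0.1], "twist": [0, 0, 0]}
    - {"gripper": 0.5, "dp": [0, 18.2, 0.1], "twist": [0, 0, 0]}
    - {"gripper": 0.5, "dp": [0, 18.2, 0.1], "twist": [0, 0, 0]}

```text
t: 28.55
tcp_pos: [0.6379, 0.0501, 0.0188]
orientation: [-1.569, 0.003, -0.0]
ft_force: [0.9, 0.1, 2.3]
grip_width: 0.0799
```

```bash
python3 -c "
from h import *
to(.477,-.132,.018)"
```

```text
dp [-16.05, 0.08, -18.25] tw [-0.02, -0.03, -0.02] now [0.6379 0.0501 0.0188] F [0.9 0.1 2.3] w 0.0799 t 28.55
```

Emit:
step_arm:
  increments:
    - {"gripper": 0.5, "dp": [-1.2, 0, -1.3], "twist": [0, 0, 0]}
    - {"gripper": 0.5, "dp": [-3, 0, -3.4], "twist": [0, 0, 0]}
    - {"gripper": 0.5, "dp": [-5, 0, -5.7], "twist": [0, 0, 0]}
    - {"gripper": 0.5, "dp": [-7, 0, -8], "twist": [0, 0, 0]}
    - {"gripper": 0.5, "dp": [-9, 0, -10.2], "twist": [0, 0, 0]}
    - {"gripper": 0.5, "dp": [-11, 0, -12.5], "twist": [0, 0, 0]}
    - {"gripper": 0.5, "dp": [-13, 0, -14.8], "twist": [0, 0, 0]}
    - {"gripper": 0.5, "dp": [-15, 0, -17], "twist": [0, 0, 0]}
    - {"gripper": 0.5, "dp": [-16, 0, -18.2], "twist": [0, 0, 0]}
    - {"gripper": 0.5, "dp": [-16, 0, -18.2], "twist": [0, 0, 0]}
    - {"gripper": 0.5, "dp": [-16, 0, -18.2], "twist": [0, 0, 0]}

```text
t: 29.92
tcp_pos: [0.4761, -0.1323, 0.0188]
orientation: [-1.57, 0.005, 0.002]
ft_force: [-4.6, -3.9, 4.4]
grip_width: 0.0795
```

Emit:
step_arm:
  increments:
    - {"gripper": 1, "dp": [0, 0, 0], "twist": [0, 0, 0]}
    - {"gripper": 1, "dp": [0, 0, 0], "twist": [0, 0, 0]}
    - {"gripper": 1, "dp": [0, 0, 0], "twist": [0, 0, 0]}
    - {"gripper": 1, "dp": [0, -2, 0], "twist": [0, 0, 0]}
    - {"gripper": 1, "dp": [0, -5, 0], "twist": [0, 0, 0]}
    - {"gripper": 1, "dp": [0, -10, 0], "twist": [0, 0, 0]}
    - {"gripper": 1, "dp": [0, -15, 0], "twist": [0, 0, 0]}
    - {"gripper": 1, "dp": [0, -18, 0], "twist": [0, 0, 0]}
    - {"gripper": 1, "dp": [0, -18, 0], "twist": [0, 0, 0]}

```text
t: 31.05
tcp_pos: [0.4791, -0.1328, 0.2019]
orientation: [-1.572, -0.0, -0.003]
ft_force: [-0.9, -0.6, 0.0]
grip_width: 0.0881
```

```bash
python3 -c "
from h import *
dish((.477,-.132),fn='w8.png')
snap('side','s8.png');snap('top','t8.png')
dish((.419,.369),'side',r=.09)
to(.419,.369,.2)"
```

```text
wrist bbox [ 0.4376 -0.1708] [ 0.5137 -0.0935] mid [ 0.4757 -0.1321] enc [ 0.4756 -0.1328] 0.0402 5429
side bbox [0.3809 0.3387] [0.4581 0.4098] mid [0.4195 0.3742] enc [0.4196 0.37  ] 0.0417 646
dp [-5.76, -0.2, 50.08] tw [-0.02, -0.02, -0.09] now [ 0.4757 -0.1319  0.1967] F [0.1 0.4 0.6] w 0.088 t 31.25
```

View pics/t8.png

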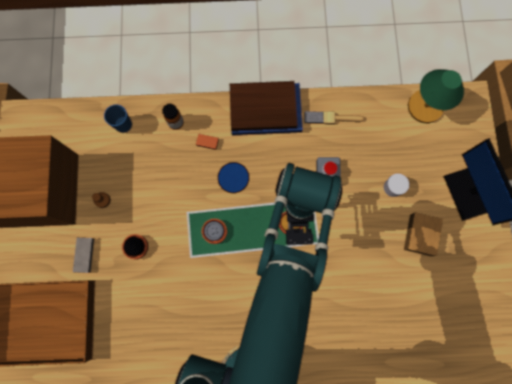

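Emit:
step_arm:
  increments:
    - {"gripper": 1, "dp": [0, 0, 5], "twist": [0, 0, 0]}
    - {"gripper": 1, "dp": [0, 0, 10], "twist": [0, 0, 0]}
    - {"gripper": 1, "dp": [0, 0, 16], "twist": [0, 0, 0]}
    - {"gripper": 1, "dp": [-1, 0, 22], "twist": [0, 0, 0]}
    - {"gripper": 1, "dp": [-2, 0, 28], "twist": [0, 0, 0]}
    - {"gripper": 1, "dp": [-3, 0, 34], "twist": [0, 0, 0]}
    - {"gripper": 1, "dp": [-4, 0, 40], "twist": [0, 0, 0]}
    - {"gripper": 1, "dp": [-5, 0, 46], "twist": [0, 0, 0]}
    - {"gripper": 1, "dp": [-5.8, 0, 50], "twist": [0, 0, 0]}
    - {"gripper": 1, "dp": [-5.8, 0, 50], "twist": [0, 0, 0]}
    - {"gripper": 1, "dp": [-5.8, 0, 50], "twist": [0, 0, 0]}

```text
t: 32.62
tcp_pos: [0.4178, 0.3673, 0.1962]
orientation: [-1.572, 0.009, 0.007]
ft_force: [0.2, -0.3, 0.1]
grip_width: 0.0882
```

```bash
python3 -c "
from h import *
dish((.419,.369),fn='w9.png')
to(.419,.370,.018)"
```

```text
wrist bbox [0.3808 0.3325] [0.4571 0.4097] mid [0.419  0.3711] enc [0.4189 0.3704] 0.0402 5652
dp [0.26, 17.86, 0.32] tw [0.0, -0.03, -0.11] now [0.4181 0.3669 0.1966] F [-0.6 -0.6 -0.1] w 0.0881 t 32.67
```

View pics/w9.png

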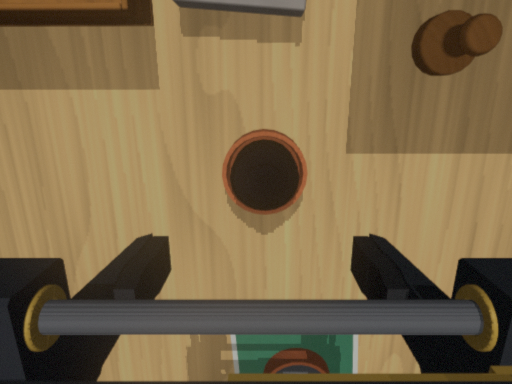

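Iron dish at pixel (264,172), world (0.419, 0.370). Descend and grip.

Emit:
step_arm:
  increments:
    - {"gripper": 1, "dp": [0.1, 5, 0.3], "twist": [0, 0, -0.1]}
    - {"gripper": 1, "dp": [0.2, 10, 0.3], "twist": [0, 0, -0.1]}
    - {"gripper": 1, "dp": [0.2, 14, 0.3], "twist": [0, 0, -0.1]}
    - {"gripper": 1, "dp": [0.3, 15, 0.3], "twist": [0, 0, -0.1]}
    - {"gripper": 1, "dp": [0.3, 16.3, 0.3], "twist": [0, 0, -0.1]}
    - {"gripper": 1, "dp": [0.3, 17.2, 0.3], "twist": [0, 0, -0.1]}
    - {"gripper": 1, "dp": [0.3, 17.9, 0.3], "twist": [0, 0, -0.1]}
    - {"gripper": 1, "dp": [0.3, 17.9, 0.3], "twist": [0, 0, -0.1]}
    - {"gripper": 0.5, "dp": [0.3, 17.9, 0.3], "twist": [0, 0, -0.1]}
    - {"gripper": 0.5, "dp": [0.3, 17.9, 0.3], "twist": [0, 0, -0.1]}
    - {"gripper": 0.5, "dp": [0.3, 17.9, 0.3], "twist": [0, 0, -0.1]}
    - {"gripper": 0.5, "dp": [0.3, 17.9, 0.3], "twist": [0, 0, -0.1]}

```text
t: 34.17
tcp_pos: [0.4197, 0.3702, 0.0181]
orientation: [-1.571, 0.002, -0.001]
ft_force: [-1.0, 0.3, 3.3]
grip_width: 0.0797
```

```bash
python3 -c "
from h import *
to(.637,.25,.018);to(.6377,.0495,.018)"
```

```text
dp [21.76, 0.0, -11.98] tw [-0.0, -0.02, -0.0] now [0.4197 0.3702 0.0181] F [-1.   0.3  3.3] w 0.0797 t 34.17
dp [21.87, -0.0, -32.03] tw [-0.0, -0.02, -0.0] now [0.4197 0.3702 0.0181] F [-1.   0.3  3.3] w 0.0797 t 34.17
```

Emit:
step_arm:
  increments:
    - {"gripper": 0.5, "dp": [1, 0, -0.7], "twist": [0, 0, 0]}
    - {"gripper": 0.5, "dp": [3, 0, -2.2], "twist": [0, 0, 0]}
    - {"gripper": 0.5, "dp": [5.4, 0, -4], "twist": [0, 0, 0]}
    - {"gripper": 0.5, "dp": [7.8, 0, -5.8], "twist": [0, 0, 0]}
    - {"gripper": 0.5, "dp": [10.2, 0, -7.6], "twist": [0, 0, 0]}
    - {"gripper": 0.5, "dp": [12.6, 0, -9.4], "twist": [0, 0, 0]}
    - {"gripper": 0.5, "dp": [15, 0, -11.2], "twist": [0, 0, 0]}
    - {"gripper": 0.5, "dp": [17, 0, -13], "twist": [0, 0, 0]}
    - {"gripper": 0.5, "dp": [18.7, 0, -15], "twist": [0, 0, 0]}
    - {"gripper": 0.5, "dp": [20, 0, -17.4], "twist": [0, 0, 0]}
    - {"gripper": 0.5, "dp": [21, 0, -20], "twist": [0, 0, 0]}
    - {"gripper": 0.5, "dp": [21.5, 0, -22], "twist": [0, 0, 0]}

```text
t: 35.67
tcp_pos: [0.6348, 0.1493, 0.0181]
orientation: [-1.569, 0.002, -0.002]
ft_force: [-1.1, 4.9, 2.4]
grip_width: 0.0794
```

```bash
python3 -c "
from h import *
to(.6377,.0495,.018)"
```

```text
dp [0.32, 0.0, -9.98] tw [-0.02, -0.03, 0.0] now [0.6348 0.1493 0.0181] F [-1.1  4.9  2.4] w 0.0794 t 35.67
```

Emit:
step_arm:
  increments:
    - {"gripper": 0.5, "dp": [0.1, 0, -2.5], "twist": [0, 0, 0]}
    - {"gripper": 0.5, "dp": [0.2, 0, -5], "twist": [0, 0, 0]}
    - {"gripper": 0.5, "dp": [0.3, 0, -7.5], "twist": [0, 0, 0]}
    - {"gripper": 0.5, "dp": [0.3, 0, -9.3], "twist": [0, 0, 0]}
    - {"gripper": 0.5, "dp": [0.3, 0, -10], "twist": [0, 0, 0]}
    - {"gripper": 0.5, "dp": [0.3, 0, -10], "twist": [0, 0, 0]}
    - {"gripper": 1, "dp": [0.3, 0, -10], "twist": [0, 0, 0]}
    - {"gripper": 1, "dp": [0.3, 0, -10], "twist": [0, 0, 0]}
    - {"gripper": 1, "dp": [0.3, 0, -10], "twist": [0, 0, 0]}
    - {"gripper": 1, "dp": [0.3, -2, -10], "twist": [0, 0, 0]}
    - {"gripper": 1, "dp": [0.3, -7, -10], "twist": [0, 0, 0]}
    - {"gripper": 1, "dp": [0.3, -13, -10], "twist": [0, 0, 0]}

```text
t: 37.17
tcp_pos: [0.6366, 0.0492, 0.1493]
orientation: [-1.57, 0.004, -0.001]
ft_force: [0.6, 0.1, 0.2]
grip_width: 0.0879
```

Emit:
step_arm:
  increments:
    - {"gripper": 1, "dp": [0, -5, 0], "twist": [0, 0, 0]}
    - {"gripper": 1, "dp": [0, -5, 0], "twist": [0, 0, 0]}
    - {"gripper": 1, "dp": [0, -5, 0], "twist": [0, 0, 0]}

```text
t: 37.55
tcp_pos: [0.6366, 0.0492, 0.2001]
orientation: [-1.57, 0.003, -0.001]
ft_force: [0.8, 0.0, -0.2]
grip_width: 0.088
```

```bash
python3 -c "
from h import *
dish((.638,.049),fn='w10.png')
to(.6405,-.265,.2)"
```

```text
wrist bbox [0.5989 0.0105] [0.6752 0.0877] mid [0.637  0.0491] enc [0.6372 0.0481] 0.0404 5473
dp [0.56, -0.19, -31.41] tw [-0.01, -0.03, -0.04] now [0.6357 0.0492 0.1985] F [ 0.8  0.3 -0.5] w 0.0882 t 37.6
```

Emit:
step_arm:
  increments:
    - {"gripper": 0, "dp": [0, 0, -5], "twist": [0, 0, 0]}
    - {"gripper": 0, "dp": [0, 0, -10], "twist": [0, 0, 0]}
    - {"gripper": 0, "dp": [0, 0, -16], "twist": [0, 0, 0]}
    - {"gripper": 0, "dp": [0, 0, -22], "twist": [0, 0, 0]}
    - {"gripper": 0, "dp": [0.5, 0, -28], "twist": [0, 0, 0]}
    - {"gripper": 0, "dp": [0.5, 0, -31.4], "twist": [0, 0, 0]}
    - {"gripper": 0, "dp": [0.5, 0, -31.4], "twist": [0, 0, 0]}
    - {"gripper": 0, "dp": [0.5, 0, -31.4], "twist": [0, 0, 0]}

```text
t: 38.6
tcp_pos: [0.6389, -0.2638, 0.196]
orientation: [-1.567, 0.008, 0.003]
ft_force: [0.7, -0.3, -1.0]
grip_width: 0.0102
```

```bash
python3 -c "
from h import *
to(.6405,-.265,.068)
dish((.638,.049),'side')"
```

```text
dp [0.25, 12.8, -0.16] tw [-0.04, -0.03, -0.08] now [ 0.6389 -0.2638  0.196 ] F [ 0.7 -0.3 -1. ] w 0.0102 t 38.6
side bbox [0.5982 0.0245] [0.6759 0.0912] mid [0.637  0.0579] enc [0.6341 0.049 ] 0.0442 405
```

Emit:
step_arm:
  increments:
    - {"gripper": 0, "dp": [0.1, 5, -0.1], "twist": [0, 0, 0]}
    - {"gripper": 0, "dp": [0.2, 9.5, -0.1], "twist": [0, 0, 0]}
    - {"gripper": 0, "dp": [0.2, 11.5, -0.1], "twist": [0, 0, 0]}
    - {"gripper": 0, "dp": [0.2, 12.6, -0.1], "twist": [0, 0, 0]}
    - {"gripper": 0, "dp": [0.2, 13.2, -0.1], "twist": [0, 0, 0]}
    - {"gripper": 0, "dp": [0.2, 13.6, -0.1], "twist": [0, 0, 0]}
    - {"gripper": 0, "dp": [0.2, 13.6, -0.1], "twist": [0, 0, 0]}

```text
t: 39.52
tcp_pos: [0.6399, -0.2622, 0.0683]
orientation: [-1.566, 0.007, 0.006]
ft_force: [-18.2, 9.7, 32.6]
grip_width: 0.0009
```

```bash
python3 -c "
from h import *
to(.6405,-.265,.068)
dish((.638,.049),'side')"
```

```text
dp [0.06, 0.02, -0.28] tw [-0.06, -0.01, -0.1] now [ 0.6399 -0.2622  0.0683] F [-18.2   9.7  32.6] w 0.0009 t 39.52
side bbox [0.5989 0.0151] [0.6761 0.089 ] mid [0.6375 0.0521] enc [0.6362 0.0495] 0.0424 402
```

Emit:
step_arm:
  increments:
    - {"gripper": 0, "dp": [0, 0.7, 0], "twist": [0, 0, 0]}
    - {"gripper": 0, "dp": [0, 0.7, 0], "twist": [0, 0, 0]}
    - {"gripper": 0, "dp": [0, 0.7, 0], "twist": [0, 0, 0]}
    - {"gripper": 0, "dp": [0, 0.7, 0], "twist": [0, 0, 0]}
    - {"gripper": 0, "dp": [0, 0.7, 0], "twist": [0, 0, 0]}
    - {"gripper": 0, "dp": [0, 0.7, 0], "twist": [0, 0, 0]}
    - {"gripper": 0, "dp": [0, 0.7, 0], "twist": [0, 0, 0]}
    - {"gripper": 0, "dp": [0, 0.7, 0], "twist": [0, 0, 0]}
    - {"gripper": 0, "dp": [0, 0.7, 0], "twist": [0, 0, 0]}

```text
t: 40.7
tcp_pos: [0.6398, -0.262, 0.0683]
orientation: [-1.567, 0.007, 0.007]
ft_force: [-16.1, 4.6, 26.7]
grip_width: 0.0006
```

```bash
python3 -c "
from h import *
dish((.638,.048),'side');dish((.458,.116),'side',r=.07);dish((.476,-.132),'side',r=.07)
to(.6375,.0485,.2)"
```

```text
side bbox [0.5992 0.0207] [0.6753 0.0904] mid [0.6372 0.0556] enc [0.638  0.0516] 0.0421 408
side bbox [0.4198 0.0736] [0.4971 0.155 ] mid [0.4584 0.1143] enc [0.4617 0.1143] 0.0449 433
side bbox [ 0.4375 -0.1734] [ 0.5139 -0.0909] mid [ 0.4757 -0.1321] enc [ 0.4876 -0.137 ] 0.0566 334
dp [-0.34, -13.04, 31.1] tw [-0.05, 0.0, -0.1] now [ 0.6398 -0.262   0.0683] F [-15.7   5.   27.4] w 0.0003 t 40.85
```

Emit:
step_arm:
  increments:
    - {"gripper": 0, "dp": [0, -4, 0], "twist": [0, 0, 0]}
    - {"gripper": 0, "dp": [0, -10, 0], "twist": [0, 0, 0]}
    - {"gripper": 1, "dp": [0, -13, 5], "twist": [0, 0, -0.1]}
    - {"gripper": 1, "dp": [0, -13, 11], "twist": [0, 0, -0.1]}
    - {"gripper": 1, "dp": [-0.3, -13, 17], "twist": [0, 0, -0.1]}
    - {"gripper": 1, "dp": [-0.3, -13, 23], "twist": [0, 0, -0.1]}
    - {"gripper": 1, "dp": [-0.3, -13, 28], "twist": [0, 0, -0.1]}
    - {"gripper": 1, "dp": [-0.3, -13, 31.1], "twist": [0, 0, -0.1]}
    - {"gripper": 1, "dp": [-0.3, -13, 31.1], "twist": [0, 0, -0.1]}
    - {"gripper": 1, "dp": [-0.3, -13, 31.1], "twist": [0, 0, -0.1]}
    - {"gripper": 1, "dp": [-0.3, -13, 31.1], "twist": [0, 0, -0.1]}

```text
t: 42.22
tcp_pos: [0.6382, 0.0473, 0.2]
orientation: [-1.567, 0.001, -0.001]
ft_force: [0.3, -0.2, 0.6]
grip_width: 0.0872
```

```bash
python3 -c "
from h import *
dish((.638,.049));to(.6373,.0485,.018)"
```

```text
wrist bbox [0.5989 0.0105] [0.6751 0.0877] mid [0.637  0.0491] enc [0.637  0.0483] 0.0401 5495
dp [-0.09, 18.19, 0.06] tw [-0.04, -0.02, 0.0] now [0.6381 0.0472 0.1999] F [-1.   0.2 -1. ] w 0.0882 t 42.27
```

Emit:
step_arm:
  increments:
    - {"gripper": 1, "dp": [-0.1, 5, 0.1], "twist": [0, 0, 0]}
    - {"gripper": 1, "dp": [-0.1, 10, 0.1], "twist": [0, 0, 0]}
    - {"gripper": 1, "dp": [-0.1, 14, 0.1], "twist": [0, 0, 0]}
    - {"gripper": 1, "dp": [-0.1, 15, 0.1], "twist": [0, 0, 0]}
    - {"gripper": 1, "dp": [-0.1, 16.3, 0.1], "twist": [0, 0, 0]}
    - {"gripper": 1, "dp": [-0.1, 17.4, 0.1], "twist": [0, 0, 0]}
    - {"gripper": 1, "dp": [-0.1, 18.2, 0.1], "twist": [0, 0, 0]}
    - {"gripper": 1, "dp": [-0.1, 18.2, 0.1], "twist": [0, 0, 0]}
    - {"gripper": 0.5, "dp": [-0.1, 18.2, 0.1], "twist": [0, 0, 0]}
    - {"gripper": 0.5, "dp": [-0.1, 18.2, 0.1], "twist": [0, 0, 0]}
    - {"gripper": 0.5, "dp": [-0.1, 18.2, 0.1], "twist": [0, 0, 0]}
    - {"gripper": 0.5, "dp": [-0.1, 18.2, 0.1], "twist": [0, 0, 0]}

```text
t: 43.78
tcp_pos: [0.6376, 0.049, 0.0185]
orientation: [-1.567, 0.0, -0.002]
ft_force: [-1.0, 0.4, 2.9]
grip_width: 0.0799
```

```bash
python3 -c "
from h import *
to(.469,-.008,.018);dish((.458,.116),'side',r=.06);dish((.476,-.132),'side',r=.06)"
```

```text
dp [-16.85, 0.0, -5.72] tw [-0.04, -0.02, 0.01] now [0.6376 0.049  0.0185] F [-1.   0.4  2.9] w 0.0799 t 43.77
side bbox [0.4194 0.0764] [0.4962 0.156 ] mid [0.4578 0.1162] enc [0.4567 0.1167] 0.0442 435
side bbox [ 0.4371 -0.1722] [ 0.5141 -0.0902] mid [ 0.4756 -0.1312] enc [ 0.4747 -0.1329] 0.0448 331
```

Emit:
step_arm:
  increments:
    - {"gripper": 0.5, "dp": [-1, 0, -1], "twist": [0, 0, 0]}
    - {"gripper": 0.5, "dp": [-2.5, 0, -2.5], "twist": [0, 0, 0]}
    - {"gripper": 0.5, "dp": [-4.3, 0, -4.2], "twist": [0, 0, 0]}
    - {"gripper": 0.5, "dp": [-6.3, 0, -5.4], "twist": [0, 0, 0]}
    - {"gripper": 0.5, "dp": [-8.6, 0, -5.7], "twist": [0, 0, 0]}
    - {"gripper": 0.5, "dp": [-11, 0, -5.7], "twist": [0, 0, 0]}
    - {"gripper": 0.5, "dp": [-13.4, 0, -5.7], "twist": [0, 0, 0]}
    - {"gripper": 0.5, "dp": [-15.7, 0, -5.7], "twist": [0, 0, 0]}
    - {"gripper": 0.5, "dp": [-16.8, 0, -5.7], "twist": [0, 0, 0]}
    - {"gripper": 0.5, "dp": [-16.8, 0, -5.7], "twist": [0, 0, 0]}
    - {"gripper": 0.5, "dp": [-16.8, 0, -5.7], "twist": [0, 0, 0]}

```text
t: 45.25
tcp_pos: [0.4677, -0.0086, 0.0184]
orientation: [-1.568, 0.003, 0.001]
ft_force: [-6.0, -2.4, 10.3]
grip_width: 0.0797
```

Emit:
step_arm:
  increments:
    - {"gripper": 1, "dp": [0, 0, 0], "twist": [0, 0, 0]}
    - {"gripper": 1, "dp": [0, 0, 0], "twist": [0, 0, 0]}
    - {"gripper": 1, "dp": [0, 0, 0], "twist": [0, 0, 0]}
    - {"gripper": 1, "dp": [0, -2, 0], "twist": [0, 0, 0]}
    - {"gripper": 1, "dp": [0, -5, 0], "twist": [0, 0, 0]}
    - {"gripper": 1, "dp": [0, -10, 0], "twist": [0, 0, 0]}
    - {"gripper": 1, "dp": [0, -15, 0], "twist": [0, 0, 0]}
    - {"gripper": 1, "dp": [0, -20, 0], "twist": [0, 0, 0]}
    - {"gripper": 1, "dp": [0, -25, 0], "twist": [0, 0, 0]}
    - {"gripper": 1, "dp": [0, -25, 0], "twist": [0, 0, 0]}
    - {"gripper": 1, "dp": [0, -25, 0], "twist": [0, 0, 0]}

```text
t: 46.62
tcp_pos: [0.4678, -0.0093, 0.2677]
orientation: [-1.568, 0.003, 0.002]
ft_force: [0.2, 0.6, -0.3]
grip_width: 0.0884
```

```bash
python3 -c "
from h import *
for c in((.469,-.008),(.458,.116),(.476,-.132)): dish(c,'wrist','w11.png');dish(c,'side','s11.png')
print(arm.get_obs()['tcp_pos'],arm.get_obs()['ft_force'])
"
```

```text
wrist bbox [ 0.4293 -0.0473] [0.505  0.0299] mid [ 0.4672 -0.0087] enc [ 0.4671 -0.0092] 0.0401 3789
side bbox [ 0.43   -0.0318] [0.5064 0.033 ] mid [0.4682 0.0006] enc [ 0.4682 -0.0048] 0.0415 412
wrist bbox [0.4199 0.0769] [0.4959 0.1539] mid [0.4579 0.1154] enc [0.458  0.1158] 0.0401 5055
side bbox [0.4197 0.0765] [0.4971 0.1564] mid [0.4584 0.1164] enc [0.4606 0.114 ] 0.0443 436
wrist bbox [ 0.4373 -0.1706] [ 0.5139 -0.0929] mid [ 0.4756 -0.1318] enc [ 0.4754 -0.1324] 0.0404 3176
side bbox [ 0.4378 -0.1732] [ 0.5145 -0.0888] mid [ 0.4761 -0.131 ] enc [ 0.4746 -0.132 ] 0.0464 334
[ 0.46751055 -0.00934501  0.26687364] [ 0.56161162  1.35155435 -0.03295854]
```

View pics/w11.png

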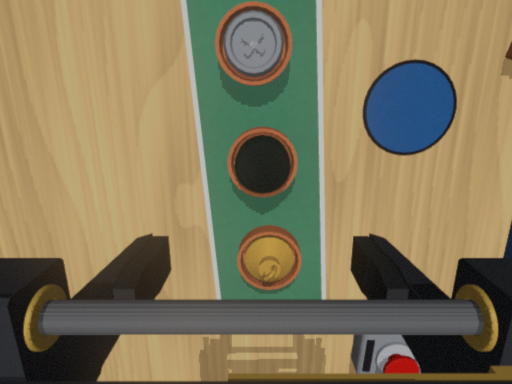

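View pics/s11.png

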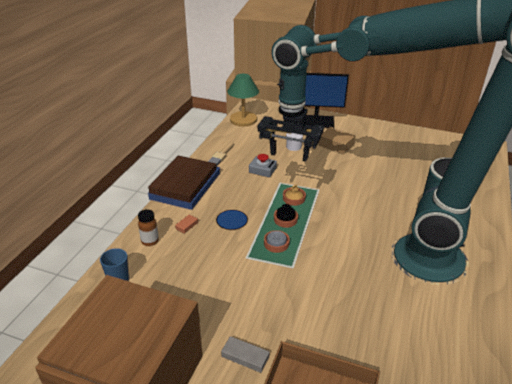

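```bash
python3 -c "
from h import *
s,W,h=locate(snap('side'))
m=((h[...,0]<6)|(h[...,0]>174))&(h[...,1]>150)&near(W,(.64,-.266),.03,.045,.09)
print(m.sum(),np.median(W[m][:,2]))
print(arm.sign_off())
"
```

```text
60 0.06578551183425041
the job is handed in; nothing more can be done
None
```

All three dishes were present, and I recorded each one on the reader pad in order: lead bulla, brass die, iron weight. They now stand on the green mat, and I handed the job in at about 47 s.

- **On the pad:** each dish measured within about 2 mm of the pad's centre. While each one stood there I pressed the plunger to its stop and held it over 1 s. The fingertips sat at about 54 mm with 25–33 N of upward force, well above the 10 N the stop needs.
- **On the mat:** the wrist camera puts the dish centres at lead (0.458, 0.115), iron (0.467, -0.009) and brass (0.476, -0.132). I measured the mat's centre at about (0.468, -0.009), so all three are well inside its limits.
- **Other checks:** the plunger was back up at 66 mm and the gripper was open and clear of everything. The last side picture shows none of the bystanders it covers visibly moved, and I saw no dish knocked aside.
- **Disagreement:** the side camera put the iron dish's centre 5–10 mm further along y than the wrist camera did. Its tall weight partly blocks that view, so I used the wrist camera's figure.

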